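# Set the belt's side guide one dial line clear of the cheese, slack taken up

## Task

Set the running clearance of the belt's side guide to the cheese in front of it. Turn the handwheel by its crank to close the guide until you feel it just touch the cheese, gently enough not to shift or squeeze it; then wind the wheel back at least two dial lines, well past the setting, and close again to leave the guide exactly one line (5 mm) clear of the cheese with the slack of the drive taken up in the closing direction. Move the guide by the handwheel only and leave the other things as they stand.

Things in the scene. Friction and masses are not known exactly. Their poses are not given: they have to be found in the camera images.
- wheel (a joint): turning angle of the handwheel (its dial), rad. Grows clockwise seen from above, which CLOSES the guide (towards the cheese). Dial plate: 24 lines, 0.262 rad (15 deg) apart; once slack is taken up a line moves the guide 5 mm (19.1 mm a rad). Slack: 0.157 rad of wheel (3 mm) after each reversal. Wheel and guide stay where left. It can open 0.4 rad or more from its start and close far past the touch
- wheel_axis (a point): point on the handwheel's upright axis, level with the top of its rim, 133 mm above the table. Aluminium disc of 126 mm diameter over a steel dial plate of 160 mm; a black pointer on the rim lies under the crank. Running, the crank needs 1 to 2 N along its circle (under 0.5 N within the slack), and 1 N more for each 2.6 N that the guide presses on a cheese
- crank_grip (a point): middle of the upright black crank handle, 170 mm above the table: a cylinder of 22 mm diameter, from 137 to 195 mm above the table, on a circle of 50 mm radius about the wheel axis. It revolves freely on its own upright axis, so the hand need not turn with the wheel. Nothing else near it is higher than 145 mm
- guide: the movable side guide: a white plastic strip 170 mm long and 36 mm high with a steel back, on two steel rods. Its origin is the middle of the face that meets the cheese, 75 mm above the table; its y axis points level away from the cheese at a right angle to the face (opening), its x axis along the belt, z up. It slides along y only, with about 4 N of friction
- drive_pin (a point): the centre of the head (13 mm) of the steel pin, 88 mm above the table, by which the rack moves the guide; it stands in a slot of the plate behind the guide with 1.5 mm of play either way, which is the drive's slack
- slot_mid (a point): the middle of that slot, on the guide, with the guide's axes. The pin bears on the cheese-side end of the slot (1.5 mm to -y of this point) when the slack is taken up closing, on the other end when opening
- bay (a point): the point on the belt, 50 mm above the table, in the middle of the setting bay in front of the guide; the cheese there stands within 10 mm of it. The belt is a white low-profile conveyor 206 mm wide and 500 mm long
- cheese_a_mid (a point): hand-made drum of cheese, 92 mm high, about 1.15 kg; no two are of one size: diameters lie between 112 and 128 mm, this one's is not known beforehand. The point is its centre, half-way up. Which of the three cheeses stands in the bay (within 50 mm, horizontally, of bay) changes from start to start; the other two wait on the belt on either side of it
- cheese_b_mid (a point): hand-made drum of cheese, 92 mm high, about 1.15 kg; no two are of one size: diameters lie between 112 and 128 mm, this one's is not known beforehand. The point is its centre, half-way up. Which of the three cheeses stands in the bay (within 50 mm, horizontally, of bay) changes from start to start; the other two wait on the belt on either side of it
- cheese_c_mid (a point): hand-made drum of cheese, 92 mm high, about 1.15 kg; no two are of one size: diameters lie between 112 and 128 mm, this one's is not known beforehand. The point is its centre, half-way up. Which of the three cheeses stands in the bay (within 50 mm, horizontally, of bay) changes from start to start; the other two wait on the belt on either side of it
- spray_bottle: bystander: closed bottle, 72 mm diameter, 170 mm high, origin under its middle, standing on the table
- mould: bystander: empty white cheese mould, a cup of 104 mm diameter at the rim, 90 mm high, origin under its middle, standing on the table
Not all that is in view belongs to the job. Leave any brown or turquoise look-alike of the part that bears cheese_b_mid alone.

How it is judged:
By the outcome, as a careful person would: the job done as asked, in the order asked, and still so for the second after the job is handed in, with the robot touching nothing.
It also fails if it takes over 72 s, if anything falls off the work surface, if the arm or the gripper's body presses on something with over 40 N, if the wrist force passes 120 N, or if a joint passes its speed limit or range.

## Robot

A 7-joint arm with a two-finger parallel gripper is mounted at the origin on the work surface. World frame = base frame: x ahead of the robot, y to its left, z up, the work surface at z = 0. Lengths are in m, angles in rad, forces in N, time in s.
With the tool pointing down it reaches from about 0.425 to 0.875 m from the base axis. Payload 4.7 kg.
Tool frame: the origin (TCP) lies at the very end of the fingers, on their centre line; the grasp point (between the pads) lies 19 mm behind it; z points along the fingers, y is the line along which they close (so a half turn about z gives the same grasp; the last joint's range is limited). The gripper opens to 87 mm and grips with 3 to 60 N. Pads are 19 mm wide; open, the fingers measure 117 mm over their backs; the gripper's body (75 mm by 190 mm) begins 51 mm behind the grasp point.
Start: joints at [-1.221, 0.321, -0.07, 1.45, 0.023, 1.371, -0.057], TCP at [0.214, 0.614, 0.223] pointing down, gripper open.
Joint ranges: [-2.86, 2.86], [-0.3, 2.09], [-1.38, 1.24], [0.06, 2.45], [-1.56, 4.7], [0.09, 2.05], [-2.69, 2.69]. Speed limits (rad/s): [2.57, 2.57, 3.14, 3.14, 3.14, 3.14, 3.14].

## Interface

Orientations are given as a rotation vector (axis times angle).
In Python, from bench import get_state, get_image, get_calibration, close_job gives the robot as it stands.
- The arm moves only by the shell command python3 -m crank 'ROWS' [FORCE]. ROWS is JSON, a list of rows, each a list of 5 numbers: the opening, from 0 (shut) to 1 (fully open), then the shift along the world's x, y, z in units of 0.2 m (1.0 is 0.2 m), then the turn about the world's z in units of 2 pi rad (1.0 is 2 pi rad). A call has 1 to 5 rows; each row is the pose to reach, as a shift and turn from the pose commanded when the call began, turning the shorter way round; what a row does not reach only later rows make up. A row lasts 1/8 s, in which the tool goes at most 62.5 mm and 10.7 degrees, less where a joint would pass 70% of its speed; a pose out of reach is approached as far as the arm can. A call with a number of a shift or a turn outside -1 to 1 is refused whole. A call with a gripper value outside its range is refused whole. The fingers move at their own pace and stop on an object; FORCE is the grip in N (left out, the last holds). Time passes only in rows, so rows that repeat a pose let the fingers close. It gives the time, the measured TCP pose, the force, the opening and the grip force at its end, in the units of the state.
- get_state(): the state, without advancing time (a new reading comes with each control period).
- get_image(name): name is "scene" or "side" or "wrist"; returns the picture (400x640x3 uint8, red, green, blue); there is no depth.
- get_calibration(name): a dict with "fovy" (degrees; the focal length in pixels is half the picture's height over the tangent of half this angle, whatever the lens; pixels are square), "cx", "cy" (the principal point, pixels), "k1" (the pictures are not rectified: a ray, as slopes to the right and down, at radius r is drawn at 1 + k1 r^2 times it, then the intrinsics apply), "R" (3x3) and "t" (3): a world point X has camera coordinates R X + t. Camera axes: x right, y down, z forward; pixel columns grow to the right and rows downward; lengths in m; the calibration is good to about 2 mm. A picture is of the moment at which its call begins: read the wrist's pose just before it. get_calibration takes no time and is no camera call; for the wrist camera it gives the pose at the moment of the call.
- close_job(): hands the job in; it is judged then, once.
The state is a dict: "time": time; "joint_positions": joint angles; "qd": joint speeds; "joint_torque": joint torques, N m; "position": TCP position; "tool_rot": TCP orientation; "ft_force": force on the tool from outside, world axes, zero at the start; "torque": the same for the moment, N m; "grip_width": opening from 0.0 (shut) to 1.0 (fully open); "grip_force": force on a finger pad.
Only numpy, scipy, OpenCV 4.12 (cv2) and the standard library are available. Lean on these libraries where they do the work, as an engineer would, in place of code of your own. Each camera call takes 0.05 s, during which the arm holds its last target. There are 200 camera calls.

## Working session

There is one attempt and no reset: what is moved stays moved. The work goes in short steps, Python scripts to look and compute and a shell command to move; the robot and the scene stay as the last step left them, time stands still between calls to the robot, and variables do not carry over. Pictures are saved under pics/ and viewed, at most 10 in all, crops included, and the job is handed in when it is done.

```bash
mkdir -p pics; ls; python3 - <<'E'
from bench import *
import cv2,json
print({k:v for k,v in get_state().items()})
for n in ("scene","side","wrist"):
    c=get_calibration(n); print(n,c)
    cv2.imwrite(f"pics/{n}0.png",get_image(n)[:,:,::-1])
E
```

```text
pics
{'time': 0.0, 'joint_positions': array([-1.22088881,  0.32181173, -0.07007745,  1.45167718,  0.02264196,
        1.37075295, -0.0568628 ]), 'qd': array([ 0.00010623, -0.00073735,  0.00132031, -0.00075908, -0.00014139,
       -0.00022884, -0.00028797]), 'joint_torque': array([-1.03012204e-03, -4.91288996e+01, -4.04271148e-01, -3.12518191e+01,
       -6.39419211e-02,  4.39458154e-02,  2.20283305e-04]), 'position': array([0.21408328, 0.6131629 , 0.22146767]), 'tool_rot': array([-5.24873860e-01, -3.09725974e+00,  2.91308938e-03]), 'ft_force': array([-0.13207061, -0.1369053 ,  0.28281012]), 'torque': array([-0.0111113 , -0.00572451,  0.0083543 ]), 'grip_force': 0.0, 'grip_width': 0.9996143895050207}
scene {'fovy': 44.75651993715722, 'cx': 318.13834202824637, 'cy': 201.44395215749202, 'k1': -0.04965807808859288, 'R': array([[ 0.66177419,  0.74951294, -0.0168901 ],
       [ 0.54644274, -0.49765507, -0.67360208],
       [-0.51327891,  0.436543  , -0.73890119]]), 't': array([-0.3364316 , -0.20422076,  1.86586182])}
side {'fovy': 43.19964256233302, 'cx': 311.3957587279228, 'cy': 207.73378089957575, 'k1': -0.1646576414792361, 'R': array([[ 0.83717374, -0.5469204 ,  0.00426677],
       [-0.30874507, -0.47900821, -0.82172235],
       [ 0.45146054,  0.68660702, -0.56987207]]), 't': array([-0.46713238,  0.27237239,  1.44612084])}
wrist {'fovy': 58.92349249290982, 'cx': 315.82255983371266, 'cy': 196.38324871487123, 'k1': -0.05971039082788456, 'R': array([[ 0.32985721,  0.94402892, -0.00190287],
       [ 0.91399047, -0.3188556 ,  0.25090344],
       [ 0.23625337, -0.08450151, -0.96801025]]), 't': array([-0.64843844, -0.03056449,  0.38970258])}
```

View pics/scene0.png

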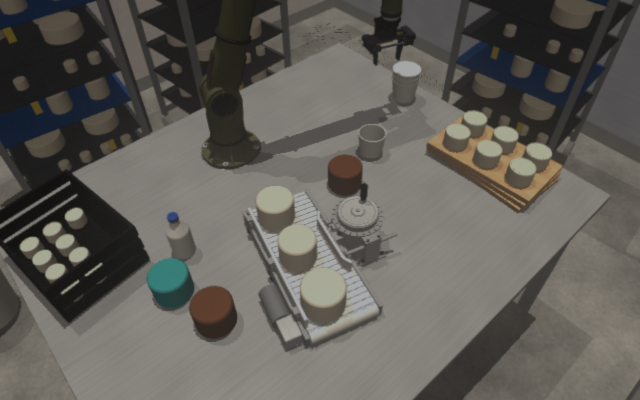

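View pics/side0.png

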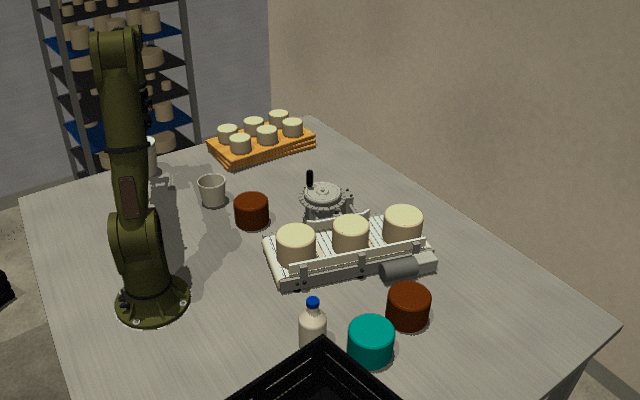

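View pics/wrist0.png

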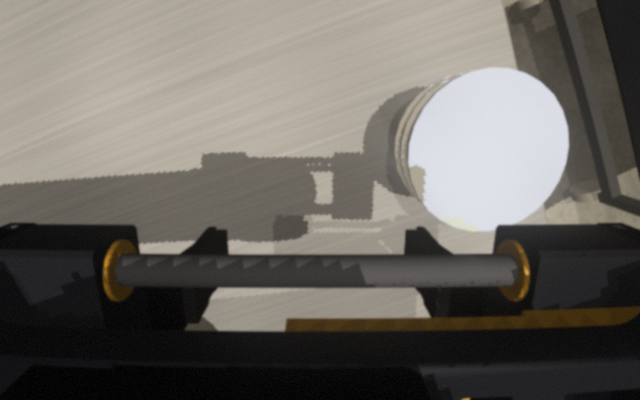

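The scene view shows the crank handle at about (364,191) and the wheel centre at (357,212), with the middle cheese at (297,247) and the guide to its right. In the side view the crank is at (310,180), the wheel at (323,193) and the middle cheese at (351,233).

```bash
cat > h.py <<'E'
import numpy as np,cv2
from bench import *
def K(c):
    f=200/np.tan(np.radians(c["fovy"])/2); return np.array([[f,0,c["cx"]],[0,f,c["cy"]],[0,0,1]]),np.array([c["k1"],0,0,0,0.])
def ray(c,p):
    k,d=K(c); q=cv2.undistortPoints(np.array([[p]],float),k,d)[0,0]
    R=np.array(c["R"]); return -R.T@np.array(c["t"]), R.T@np.array([q[0],q[1],1])
def plane(c,p,z):
    o,d=ray(c,p); return o+d*(z-o[2])/d[2]
def tri(c1,p1,c2,p2):
    o1,d1=ray(c1,p1);o2,d2=ray(c2,p2)
    s=np.linalg.lstsq(np.c_[d1,-d2],o2-o1,rcond=None)[0]
    a,b=o1+d1*s[0],o2+d2*s[1]; return (a+b)/2,np.linalg.norm(a-b)
def proj(c,X):
    k,d=K(c); R=np.array(c["R"]); return cv2.projectPoints(np.array([X],float),cv2.Rodrigues(R)[0],np.array(c["t"]),k,d)[0][0,0]
E
python3 - <<'E'
from h import *
S,D=get_calibration("scene"),get_calibration("side")
im={n:cv2.imread(f"pics/{n}0.png") for n in("scene","side")}
def blob(n,x0,y0,x1,y1):
    g=im[n][y0:y1,x0:x1].max(2); m=(g<50).astype(np.uint8)
    N,L,st,ce=cv2.connectedComponentsWithStats(m)
    for i in range(1,N):
        if st[i,4]>15: print(n,ce[i]+[x0,y0],st[i]+[x0,y0,0,0,0])
blob("scene",345,175,385,235); blob("side",295,160,350,215)
def cheese(n,x0,y0,x1,y1):
    h=cv2.cvtColor(im[n],cv2.COLOR_BGR2HSV); m=((h[...,0]>20)&(h[...,0]<34)&(h[...,1]>45)&(h[...,2]>150)).astype(np.uint8)
    N,L,st,ce=cv2.connectedComponentsWithStats(m)
    for i in range(1,N):
        if st[i,4]>150 and x0<ce[i][0]<x1 and y0<ce[i][1]<y1:
            pts=cv2.findContours((L==i).astype(np.uint8),0,1)[0][0]
            print(n,st[i],cv2.fitEllipse(pts),plane(S if n=="scene" else D,cv2.fitEllipse(pts)[0],0.142))
cheese("scene",240,170,360,320);cheese("side",260,190,440,260)
a=cv2.resize(im["scene"][170:290,240:400],None,fx=5,fy=5,interpolation=cv2.INTER_CUBIC); cv2.imwrite("pics/sc.png",a)
a=cv2.resize(im["side"][160:280,270:430],None,fx=5,fy=5,interpolation=cv2.INTER_CUBIC); cv2.imwrite("pics/sd.png",a)
E
```

```text
scene [363.04819277 190.84337349] [360 184   7  16  83]
side [309.47368421 178.09473684] [307 170   6  17  95]
side [385 203  38  25 690] ((403.4454650878906, 214.74366760253906), (22.524898529052734, 37.17027282714844), 98.14956665039062) [ 0.76148858 -0.21135544  0.142     ]
side [333 213  37  23 598] ((350.75946044921875, 223.93760681152344), (20.54822540283203, 35.20933151245117), 92.1517562866211) [ 0.5945091  -0.16031462  0.142     ]
side [276 222  40  26 745] ((294.9549560546875, 234.3192138671875), (24.247480392456055, 37.60243225097656), 87.8326644897461) [ 0.42621102 -0.11245     0.142     ]
```

View pics/sc.png

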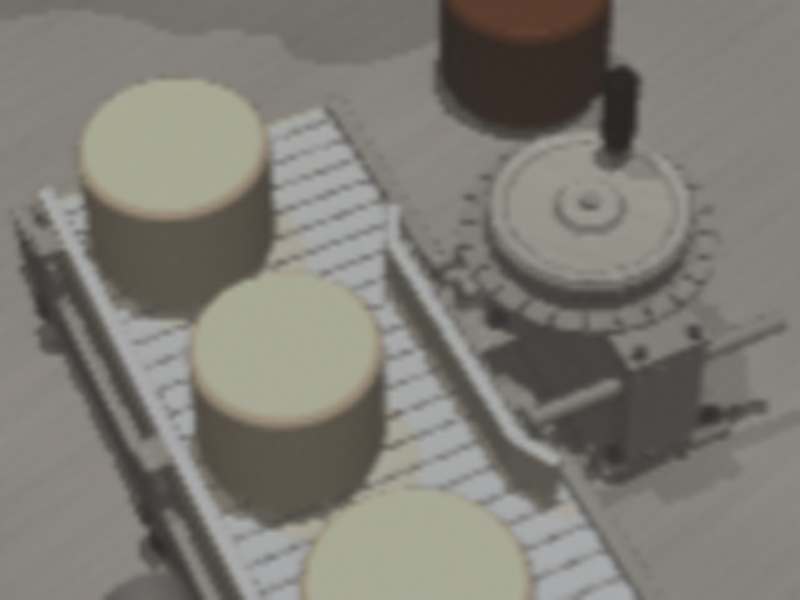

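View pics/sd.png

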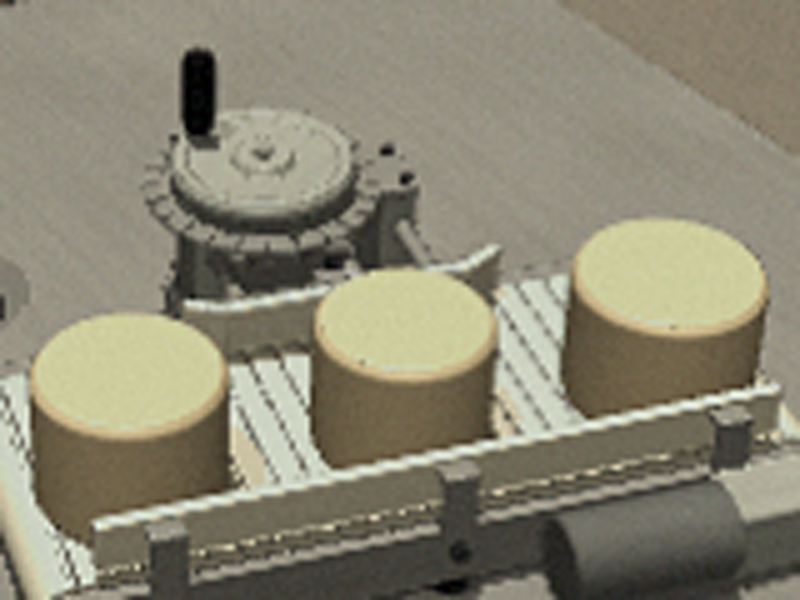

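The crops show the middle cheese in the bay. Wheel hub: scene (358,210.6), side (322.4,191). Crank middle: scene (364,192), side (309.8,178.4). The guide's top face edge runs from about (318,218) to (343,258) in the scene view.

```bash
python3 - <<'E'
from h import *
S,D=get_calibration("scene"),get_calibration("side")
im=cv2.imread("pics/scene0.png")
print("crank",tri(S,(364,191.5),D,(309.8,178.3)))
print("crank top",tri(S,(364.3,184.5),D,(309.8,171)))
print("hub",tri(S,(358,210.6),D,(322.4,190.8)),plane(S,(358,210.6),.140),plane(D,(322.4,190.8),.140))
# rim ellipse from disc
for c,p in((S,[(337.7,210),(378,210.5),(357,197),(358,222)]),(D,[(304,193),(340.8,192.5)])):
    print("rim",[plane(c,q,.133)[:2].round(4) for q in p])
a,b=plane(S,(318.6,218.5),.093),plane(S,(343,258),.093)
print("guide",a,b,np.degrees(np.arctan2(*(b-a)[1::-1])))
h=cv2.cvtColor(im,cv2.COLOR_BGR2HSV)
m=(h[...,2]>155)&(h[...,1]>35)
N,L,st,ce=cv2.connectedComponentsWithStats(m.astype(np.uint8))
for i in range(1,N):
    if 200<st[i,4]<2500 and 240<ce[i][0]<360 and ce[i][1]>150: 
        pts=cv2.findContours((L==i).astype(np.uint8),0,1)[0][0];e=cv2.fitEllipse(pts)
        print(st[i],e,plane(S,e[0],.142))
s=get_state(); print(s["position"],cv2.Rodrigues(s["tool_rot"])[0].round(3))
E
```

```text
crank (array([0.61293967, 0.09632977, 0.16618166]), np.float64(0.002001751253558913))
crank top (array([0.61221797, 0.09591869, 0.19552669]), np.float64(0.003036583161913119))
hub (array([0.6348443 , 0.05161146, 0.13223273]), np.float64(0.0006511229752598928)) [0.63925099 0.0469363  0.14      ] [0.62788099 0.04122094 0.14      ]
rim [array([0.5921, 0.0079]), array([0.6753, 0.0963]), array([0.5931, 0.0885]), array([0.667, 0.02 ])]
rim [array([0.575 , 0.0721]), array([0.6798, 0.0083])]
guide [ 0.55266612 -0.035108    0.093     ] [ 0.71153506 -0.08186268  0.093     ] -16.399008845217757
[0.2140812  0.61330117 0.22172409] [[-0.944  0.329 -0.   ]
 [ 0.329  0.944 -0.001]
 [-0.    -0.001 -1.   ]]
```

```bash
python3 -m crank '[[1,0.15,-0.25,0.2,0],[1,0.3,-0.5,0.4,0],[1,0.45,-0.75,0.4,0],[1,0.6,-1,0.4,0]]'
python3 -m crank '[[1,0.15,-0.25,0,0],[1,0.3,-0.5,0,0],[1,0.45,-0.75,0,0],[1,0.6,-1,0,0]]'
python3 -m crank '[[1,0.15,-0.25,0,0],[1,0.3,-0.5,0,0],[1,0.45,-0.75,0,0],[1,0.6,-1,0,0]]'
python3 -m crank '[[1,0.17,-0.25,0,0],[1,0.33,-0.515,0,0],[1,0.33,-0.515,0,0],[1,0.33,-0.515,0,0],[1,0.33,-0.515,0,0]]'
python3 - <<'E'
from h import *
import json
c=get_calibration("wrist"); im=get_image("wrist"); c2=get_calibration("wrist")
cv2.imwrite("pics/w1.png",im[:,:,::-1]); json.dump({k:(v.tolist() if hasattr(v,"tolist") else v) for k,v in c.items()},open("w1.json","w"))
print(get_state()["position"],np.abs(c["t"]-c2["t"]).max())
E
```

```text
time: 0.65
position: [0.3323, 0.4172, 0.3034]
tool_rot: [0.524, 3.097, 0.003]
ft_force: [0.1, 0.2, 0.2]
grip_width: 1.002
grip_force: 0.0
time: 1.15
position: [0.4519, 0.2168, 0.3024]
tool_rot: [0.525, 3.097, 0.001]
ft_force: [0.7, 0.6, -0.7]
grip_width: 0.996
grip_force: 0.0
time: 1.65
position: [0.5719, 0.017, 0.3024]
tool_rot: [0.524, 3.097, 0.001]
ft_force: [1.2, 0.0, 0.5]
grip_width: 1.001
grip_force: 0.0
time: 2.28
position: [0.6371, -0.0823, 0.3026]
tool_rot: [-0.521, -3.098, -0.002]
ft_force: [-0.5, -0.4, 0.7]
grip_width: 1.0
grip_force: 0.0
[ 0.63715343 -0.08239079  0.30278954] 0.00013624270169165786
```

View pics/w1.png

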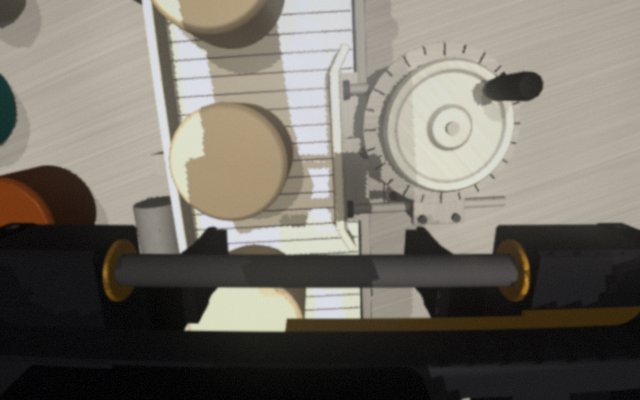

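The wrist view shows everything: bay cheese top around (230,160) with its right edge at 291, guide face at column ≈332, rim centre ≈(449,125), crank top (530,85).

```bash
python3 - <<'E'
from h import *
import json
c=json.load(open("w1.json"));c={k:np.array(v) if isinstance(v,list) else v for k,v in c.items()}
im=cv2.imread("pics/w1.png"); 
def fit(P):
    P=np.array(P);A=np.c_[2*P,np.ones(len(P))];x=np.linalg.lstsq(A,(P**2).sum(1),rcond=None)[0];return x[:2],np.sqrt(x[2]+x[:2]@x[:2])
def circ(pts,z): return fit([plane(c,p,z)[:2] for p in pts])
ax,r=circ([(382.5,125),(515,125),(449,57),(449,192)],.133); print("axis",ax,r)
dp,r=circ([(365,128),(518,128),(445,42),],.110); print("plate",dp,r)
ct,rc=circ([(291,160),(232,102),(232,220),(170,158)],.142); print("cheese",ct,rc)
cr=plane(c,(529,85),.195);cb=plane(c,(492,91),.140); print("crank",cr,cb,np.linalg.norm(cr[:2]-ax))
g=[plane(c,p,.093)[:2] for p in ((332,85),(336,222))]; d=g[1]-g[0]; d/=np.linalg.norm(d); n=np.array([-d[1],d[0]]); n*=np.sign(n[1])
print("guide",g,np.degrees(np.arctan2(d[1],d[0])),"gap",n@g[0]-n@ct-rc, n@g[1]-n@ct-rc)
a=cr[:2]-ax; print("crank ang",np.degrees(np.arctan2(a[1],a[0])))
cv2.imwrite("pics/w1c.png",cv2.resize(im[20:240,150:550],None,fx=2,fy=2,interpolation=cv2.INTER_CUBIC))
E
```

```text
axis [0.63173841 0.05079224] 0.06261821127783035
plate [0.63133995 0.05278461] 0.07765139241293974
cheese [ 0.59589718 -0.1520947 ] 0.05565111027824057
crank [0.60956662 0.09550751 0.195     ] [0.61161155 0.0933725  0.14      ] 0.04991034763425908
guide [array([ 0.55934306, -0.03854907]), array([ 0.69860857, -0.08043362])] -16.738828560951806 gap 0.04255537269159482 0.0425553726915948
crank ang 116.37423270126206
```

View pics/w1c.png

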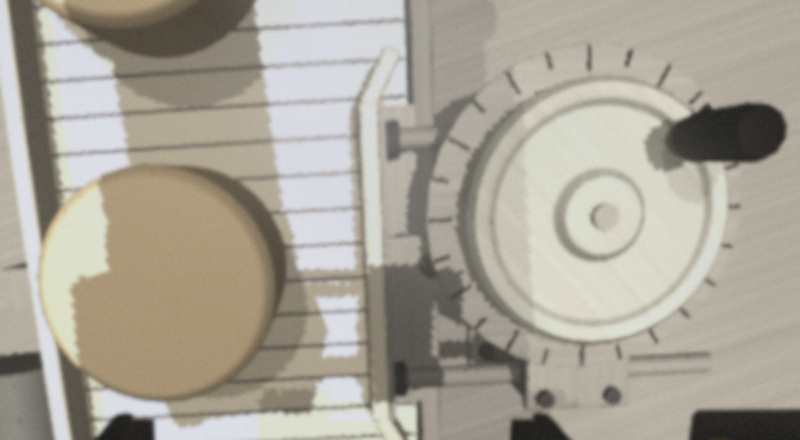

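The crop confirms the layout: the cheese edge is about 40 mm from the guide face, and the crank stands at ≈116° about the axis. I'll go above the crank.

```bash
python3 -m crank '[[1,-0.035,0.22,-0.1,0],[1,-0.07,0.45,-0.2,0],[1,-0.1,0.67,-0.3,0],[1,-0.133,0.89,-0.3,0],[1,-0.133,0.89,-0.3,0]]'; python3 -m crank '[[1,0,0,0,0],[1,0,0,0,0]]'
```

```text
time: 2.95
position: [0.6091, 0.101, 0.2424]
tool_rot: [-0.508, -3.099, -0.005]
ft_force: [0.3, 0.1, 0.0]
grip_width: 1.001
grip_force: 0.0
time: 3.2
position: [0.6109, 0.092, 0.243]
tool_rot: [0.528, 3.096, -0.0]
ft_force: [1.4, -1.2, -0.2]
grip_width: 0.997
grip_force: 0.0
```

```bash
python3 -m crank '[[1,0,0.01,-0.15,0],[1,0,0.01,-0.3,0],[1,0,0.01,-0.4,0],[1,0,0.01,-0.45,0],[1,0,0.01,-0.45,0]]'; python3 - <<'E'
from h import *
c=get_calibration("wrist");im=get_image("wrist");cv2.imwrite("pics/w2.png",im[:,:,::-1]);s=get_state();print(s["position"],s["ft_force"])
E
```

```text
time: 3.82
position: [0.6107, 0.0952, 0.1523]
tool_rot: [-0.526, -3.097, 0.0]
ft_force: [-0.2, 0.2, 0.7]
grip_width: 1.0
grip_force: 0.0
[0.61116809 0.09537497 0.15309663] [ 0.57111306 -1.05701969 -0.4438558 ]
```

View pics/w2.png

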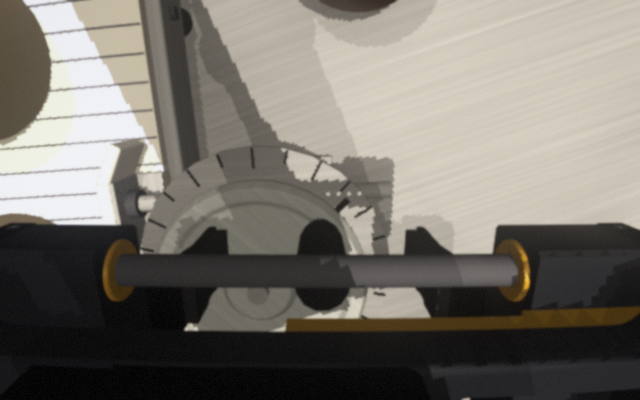

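The handle (column 322) stands centred between the fingers (227 to 405). I'll grip it.

```bash
python3 -m crank '[[0.2,0,0,0,0],[0.2,0,0,0,0],[0.2,0,0,0,0],[0.2,0,0,0,0],[0.2,0,0,0,0]]' 20;  python3 -m crank '[[0.2,0,0,0,0],[0.2,0,0,0,0],[0.2,0,0,0,0],[0.2,0,0,0,0]]'
```

```text
time: 4.5
position: [0.6107, 0.0956, 0.1525]
tool_rot: [0.525, 3.097, 0.0]
ft_force: [0.2, -0.6, -0.0]
grip_width: 0.516
grip_force: 0.0
time: 5.0
position: [0.6107, 0.0959, 0.1525]
tool_rot: [-0.525, -3.097, -0.001]
ft_force: [-0.5, -0.1, -0.0]
grip_width: 0.255
grip_force: 20.0
```

```bash
python3 - <<'E'
import numpy as np
t=np.radians([115.1,107,99,91,83,75]); p=np.c_[np.cos(t),np.sin(t)]*.05/.2; print((p-p[0]).round(3))
E
```

```text
[[0.    0.   ]
 [0.033 0.013]
 [0.067 0.021]
 [0.102 0.024]
 [0.137 0.022]
 [0.171 0.015]]
```

```bash
python3 -m crank '[[0.2,0.033,0.013,0,0],[0.2,0.067,0.021,0,0],[0.2,0.102,0.024,0,0],[0.2,0.137,0.022,0,0],[0.2,0.171,0.015,0,0]]';  python3 -m crank '[[0.2,0,0,0,0],[0.2,0,0,0,0]]'
cat > m.py <<'E'
import sys
from h import *
A=np.array([0.6317,0.0508])
def meas(n=6,save=None):
    P=[];F=[]
    for i in range(n):
        im=get_image("wrist" if save else "side"); s=get_state();P.append(s["position"]);F.append(s["ft_force"])
    if save: cv2.imwrite(save,im[:,:,::-1])
    P=np.mean(P,0);sd=np.std(F,0)/np.sqrt(n);F=np.mean(F,0)
    r=P[:2]-A;th=np.arctan2(r[1],r[0]);u=r/np.linalg.norm(r);t=np.array([u[1],-u[0]])  # t: closing direction
    print("t %.2f pos %s ang %.2f deg r %.4f | F %s sd %.2f Fclose %.2f Frad %.2f grip %.1f"%(s["time"],P.round(4),np.degrees(th),np.linalg.norm(r),F.round(2),sd[:2].max(),-F[:2]@t,F[:2]@u,s["grip_force"]))
if __name__=="__main__": meas(int(sys.argv[1]) if len(sys.argv)>1 else 6)
E
python3 m.py
```

```text
time: 5.62
position: [0.6458, 0.1008, 0.1525]
tool_rot: [0.522, 3.097, 0.004]
ft_force: [-1.5, 4.8, 0.6]
grip_width: 0.249
grip_force: 20.0
time: 5.88
position: [0.6465, 0.1005, 0.1525]
tool_rot: [0.523, 3.095, 0.004]
ft_force: [1.5, 4.2, -1.2]
grip_width: 0.248
grip_force: 20.0
t 6.17 pos [0.6465 0.1006 0.1525] ang 73.46 deg r 0.0519 | F [ 1.93  5.47 -0.79] sd 0.18 Fclose -0.29 Frad 5.79 grip 20.0
```

```bash
sed -i 's/A=np.array.*/A=np.array([0.6349,0.0518])/' m.py; python3 - <<'E'
import numpy as np
t=np.radians([76,68,58,48,38,28]); p=np.array([.6349,.0518])+np.c_[np.cos(t),np.sin(t)]*.05; print(((p-[.6449,.0987])/.2).round(3))
E
```

```text
[[ 0.01   0.008]
 [ 0.044 -0.003]
 [ 0.082 -0.022]
 [ 0.117 -0.049]
 [ 0.147 -0.081]
 [ 0.171 -0.117]]
```

```bash
python3 -m crank '[[0.2,0.044,-0.003,0,0],[0.2,0.082,-0.022,0,0],[0.2,0.117,-0.049,0,0],[0.2,0.147,-0.081,0,0],[0.2,0.171,-0.117,0,0]]';  python3 -m crank '[[0.2,0,0,0,0],[0.2,0,0,0,0]]'
python3 m.py
python3 - <<'E'
from h import *
import json
for n in("scene","side","wrist"):
    c=get_calibration(n); cv2.imwrite(f"pics/{n}3.png",get_image(n)[:,:,::-1])
    if n=="wrist": json.dump({k:(v.tolist() if hasattr(v,"tolist") else v) for k,v in c.items()},open("w3.json","w"))
a=cv2.imread("pics/scene3.png")[190:300,260:370];a=cv2.resize(a,None,fx=3.5,fy=3.5,interpolation=cv2.INTER_CUBIC)
b=cv2.imread("pics/wrist3.png")[:235,:400];b=cv2.resize(b,(400,235))
o=np.zeros((385,790,3),np.uint8);o[:385,:385]=a[:385,:385];o[:235,388:788]=b;cv2.imwrite("pics/c3.png",o)
E
```

```text
time: 6.8
position: [0.6796, 0.0742, 0.1525]
tool_rot: [0.526, 3.097, -0.0]
ft_force: [-1.5, 2.0, 2.5]
grip_width: 0.255
grip_force: 20.0
time: 7.05
position: [0.6795, 0.0742, 0.1525]
tool_rot: [0.526, 3.096, -0.001]
ft_force: [2.2, -0.3, -0.6]
grip_width: 0.254
grip_force: 20.0
t 7.35 pos [0.6792 0.075  0.1525] ang 27.68 deg r 0.0500 | F [ 1.55  0.35 -0.09] sd 0.16 Fclose -0.41 Frad 1.54 grip 20.0
```

View pics/c3.png

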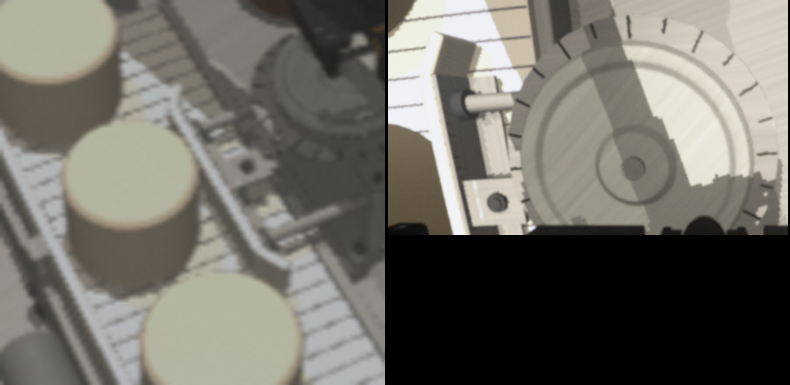

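```bash
python3 - <<'E'
from h import *
import json
c=json.load(open("w3.json"));c={k:np.array(v) if isinstance(v,list) else v for k,v in c.items()}
n=np.array([.288,.9576]);S=get_calibration("scene")
print("guide wrist",[n@plane(c,p,.093)[:2] for p in((42,80),(67,230))])
print("guide scene",[n@plane(S,(260+x/3.5,190+y/3.5),.093)[:2] for x,y in((172,105),(255,250))])
q=[plane(S,(260+x/3.5,190+y/3.5),.142)[:2] for x,y in((131,172),(63,172),(199,172),(131,121),(131,225))]
print("cheese",q[0],n@q[0],[np.linalg.norm(a-q[0]) for a in q[1:]])
E
```

```text
guide wrist [np.float64(0.10039459906507192), np.float64(0.09595379928797432)]
guide scene [np.float64(0.09674742992477132), np.float64(0.09494952651565464)]
cheese [ 0.60158537 -0.15780989] 0.022137839025296258 [np.float64(0.05548388949052144), np.float64(0.05536301369509999), np.float64(0.053892777031004785), np.float64(0.053197179508811684)]
```

```bash
python3 - <<'E'
import numpy as np
A=np.array([.6349,.0518]); P=lambda d:A+.05*np.array([np.cos(np.radians(d)),np.sin(np.radians(d))])
print([((P(d)-[.6791,.0753])/.2).round(4).tolist() for d in(23,18,13,10,8)])
print({d:((P(d)-P(8))/.2).round(4).tolist() for d in range(8,-31,-1)})
E
python3 - <<'E'
s=open('m.py').read()
s=s.replace("r=P[:2]-A;","r=P[:2]-A;",1).replace('meas(int(sys.argv[1]) if len(sys.argv)>1 else 6)','f=meas(int(sys.argv[1]) if len(sys.argv)>1 else 6); sys.exit(len(sys.argv)>2 and f>float(sys.argv[2]))')
s=s.replace('if __name__','    return -F[:2]@t\nif __name__')
open('m.py','w').write(s)
E
```

```text
[[0.0091, -0.0198], [0.0168, -0.0402], [0.0226, -0.0613], [0.0252, -0.0741], [0.0266, -0.0827]]
{8: [0.0, 0.0], 7: [0.0006, -0.0043], 6: [0.0011, -0.0087], 5: [0.0015, -0.013], 4: [0.0018, -0.0174], 3: [0.0021, -0.0217], 2: [0.0023, -0.0261], 1: [0.0024, -0.0304], 0: [0.0024, -0.0348], -1: [0.0024, -0.0392], -2: [0.0023, -0.0435], -3: [0.0021, -0.0479], -4: [0.0018, -0.0522], -5: [0.0015, -0.0566], -6: [0.0011, -0.0609], -7: [0.0006, -0.0653], -8: [0.0, -0.0696], -9: [-0.0006, -0.0739], -10: [-0.0014, -0.0782], -11: [-0.0022, -0.0825], -12: [-0.003, -0.0868], -13: [-0.004, -0.091], -14: [-0.005, -0.0953], -15: [-0.0061, -0.0995], -16: [-0.0073, -0.1037], -17: [-0.0085, -0.1079], -18: [-0.0098, -0.112], -19: [-0.0112, -0.1162], -20: [-0.0126, -0.1203], -21: [-0.0142, -0.1244], -22: [-0.0158, -0.1284], -23: [-0.0174, -0.1325], -24: [-0.0192, -0.1365], -25: [-0.021, -0.1404], -26: [-0.0229, -0.1444], -27: [-0.0248, -0.1483], -28: [-0.0268, -0.1522], -29: [-0.0289, -0.156], -30: [-0.0311, -0.1598]}
```

```bash
C="python3 -m crank"; G="python3 m.py 4 2.6"
python3 -m crank '[[0.2,0.009,-0.02,0,0],[0.2,0.017,-0.04,0,0],[0.2,0.0226,-0.061,0,0],[0.2,0.025,-0.074,0,0],[0.2,0.0266,-0.0827,0,0]]' >/dev/null; python3 -m crank '[[0.2,0,0,0,0],[0.2,0,0,0,0]]' >/dev/null && $G &&
$C '[[0.2,0.0006,-0.0043,0,0]]' >/dev/null && $G && $C '[[0.2,0.0005,-0.0044,0,0]]' >/dev/null && $G && $C '[[0.2,0.0004,-0.0043,0,0]]' >/dev/null && $G && $C '[[0.2,0.0003,-0.0044,0,0]]' >/dev/null && $G && $C '[[0.2,0.0003,-0.0043,0,0]]' >/dev/null && $G && $C '[[0.2,0.0002,-0.0044,0,0]]' >/dev/null && $G && $C '[[0.2,0.0001,-0.0043,0,0]]' >/dev/null && $G && $C '[[0.2,0,-0.0044,0,0]]' >/dev/null && $G
```

```text
t 8.57 pos [0.6844 0.0583 0.1525] ang 7.49 deg r 0.0499 | F [-0.37  0.62  1.93] sd 0.38 Fclose 0.66 Frad -0.29 grip 20.0False
```

```bash
sed -i 's/sys.exit(len(sys.argv)>2 and f>float(sys.argv\[2\]))/sys.exit(int(len(sys.argv)>2 and f>float(sys.argv[2])))/' m.py; C="python3 -m crank"; G="python3 m.py 4 2.6"
$G && $C '[[0.2,0.0006,-0.0043,0,0]]' >/dev/null && $G && $C '[[0.2,0.0005,-0.0044,0,0]]' >/dev/null && $G && $C '[[0.2,0.0004,-0.0043,0,0]]' >/dev/null && $G && $C '[[0.2,0.0003,-0.0044,0,0]]' >/dev/null && $G && $C '[[0.2,0.0003,-0.0043,0,0]]' >/dev/null && $G && $C '[[0.2,0.0002,-0.0044,0,0]]' >/dev/null && $G && $C '[[0.2,0.0001,-0.0043,0,0]]' >/dev/null && $G && $C '[[0.2,0,-0.0044,0,0]]' >/dev/null && $G
```

```text
t 8.78 pos [0.6844 0.0584 0.1525] ang 7.55 deg r 0.0499 | F [-0.48  0.45  1.77] sd 0.16 Fclose 0.51 Frad -0.42 grip 20.0
t 9.10 pos [0.6844 0.0582 0.1525] ang 7.33 deg r 0.0499 | F [-1.07  1.36  2.14] sd 0.32 Fclose 1.48 Frad -0.89 grip 20.0
t 9.43 pos [0.6845 0.0571 0.1525] ang 6.10 deg r 0.0499 | F [-1.9   1.89  2.68] sd 0.23 Fclose 2.08 Frad -1.69 grip 20.0
t 9.75 pos [0.6846 0.0559 0.1525] ang 4.73 deg r 0.0499 | F [-1.58  1.63  2.52] sd 0.31 Fclose 1.76 Frad -1.44 grip 20.0
t 10.07 pos [0.6847 0.055  0.1525] ang 3.67 deg r 0.0499 | F [-2.04  1.08  2.41] sd 0.26 Fclose 1.20 Frad -1.97 grip 20.0
t 10.40 pos [0.6848 0.0542 0.1525] ang 2.75 deg r 0.0499 | F [-2.64  1.97  3.03] sd 0.22 Fclose 2.10 Frad -2.54 grip 20.0
t 10.72 pos [0.6848 0.0533 0.1525] ang 1.74 deg r 0.0499 | F [-3.26  1.55  2.98] sd 0.24 Fclose 1.64 Frad -3.21 grip 20.0
t 11.05 pos [0.6848 0.0525 0.1525] ang 0.77 deg r 0.0499 | F [-3.18  1.71  3.18] sd 0.27 Fclose 1.75 Frad -3.16 grip 20.0
t 11.38 pos [0.6848 0.0516 0.1525] ang -0.25 deg r 0.0499 | F [-3.37  1.11  3.93] sd 0.20 Fclose 1.10 Frad -3.37 grip 20.0
```

```bash
python3 - <<'E'
import numpy as np
from scipy.optimize import least_squares as L
P=np.array([(.6107,.0958),(.6465,.1006),(.6792,.0750),(.6844,.0584),(.6848,.0516)])
for p in (P,P[1:]):
    s=L(lambda a:np.hypot(*(p-a).T)-.05,[.635,.052]); print(s.x,s.fun*1e3)
E
C="python3 -m crank"; G="python3 m.py 5 2.7"
$C '[[0.2,-0.004,-0.003,0,0]]' >/dev/null && $G && $C '[[0.2,-0.001,-0.003,0,0]]' >/dev/null && $G && $C '[[0.2,-0.0002,-0.003,0,0]]' >/dev/null && $G && $C '[[0.2,-0.0002,-0.003,0,0]]' >/dev/null && $G && $C '[[0.2,-0.0002,-0.003,0,0]]' >/dev/null && $G && $C '[[0.2,-0.0003,-0.003,0,0]]' >/dev/null && $G
```

```text
[0.63480644 0.05199133] [ 0.00319771 -0.00458403  0.00186543  0.00591808 -0.00491185]
[0.63480787 0.05198803] [-0.00170306  0.00211843  0.00492468 -0.0063667 ]
t 11.75 pos [0.6847 0.051  0.1525] ang -0.92 deg r 0.0498 | F [0.48 1.63 1.36] sd 0.31 Fclose 1.64 Frad 0.45 grip 20.0
t 12.12 pos [0.6846 0.0504 0.1525] ang -1.67 deg r 0.0498 | F [ 3.4   1.63 -0.26] sd 0.44 Fclose 1.73 Frad 3.35 grip 20.0
t 12.50 pos [0.6846 0.0497 0.1525] ang -2.41 deg r 0.0497 | F [ 4.47  1.56 -0.96] sd 0.28 Fclose 1.75 Frad 4.41 grip 20.0
t 12.88 pos [0.6845 0.0491 0.1525] ang -3.15 deg r 0.0497 | F [ 4.89  1.73 -1.34] sd 0.19 Fclose 2.00 Frad 4.78 grip 20.0
t 13.25 pos [0.6845 0.0484 0.1525] ang -3.91 deg r 0.0497 | F [ 4.84  1.27 -0.86] sd 0.19 Fclose 1.60 Frad 4.75 grip 20.0
t 13.62 pos [0.6845 0.0478 0.1525] ang -4.67 deg r 0.0497 | F [ 5.02  1.52 -1.15] sd 0.24 Fclose 1.92 Frad 4.88 grip 20.0
```

```bash
sed -i 's/A=np.array.*/A=np.array([0.63481,0.05199])/' m.py; C="python3 -m crank"; G="python3 m.py 5 2.6"
$C '[[0.2,0.0025,-0.003,0,0]]' >/dev/null && $G && $C '[[0.2,-0.0003,-0.003,0,0]]' >/dev/null && $G && $C '[[0.2,-0.0004,-0.003,0,0]]' >/dev/null && $G && $C '[[0.2,-0.0004,-0.003,0,0]]' >/dev/null && $G && $C '[[0.2,-0.0004,-0.003,0,0]]' >/dev/null && $G && $C '[[0.2,-0.0005,-0.003,0,0]]' >/dev/null && $G && $C '[[0.2,-0.0005,-0.003,0,0]]' >/dev/null && $G && $C '[[0.2,-0.0005,-0.003,0,0]]' >/dev/null && $G
```

```text
t 14.00 pos [0.6844 0.0472 0.1525] ang -5.47 deg r 0.0498 | F [ 3.99  1.51 -0.83] sd 0.17 Fclose 1.88 Frad 3.82 grip 20.0
t 14.38 pos [0.6843 0.0468 0.1525] ang -6.02 deg r 0.0498 | F [ 4.79  1.21 -0.7 ] sd 0.31 Fclose 1.71 Frad 4.64 grip 20.0
t 14.75 pos [0.6843 0.0462 0.1526] ang -6.72 deg r 0.0498 | F [ 4.76  1.21 -0.7 ] sd 0.21 Fclose 1.75 Frad 4.58 grip 20.0
t 15.12 pos [0.6842 0.0455 0.1525] ang -7.46 deg r 0.0498 | F [ 4.79  1.28 -1.07] sd 0.24 Fclose 1.89 Frad 4.59 grip 20.0
t 15.50 pos [0.6841 0.0449 0.1526] ang -8.20 deg r 0.0498 | F [ 4.52  0.86 -1.51] sd 0.21 Fclose 1.49 Frad 4.36 grip 20.0
t 15.88 pos [0.684  0.0442 0.1525] ang -8.97 deg r 0.0498 | F [ 4.77  1.25 -0.74] sd 0.22 Fclose 1.98 Frad 4.52 grip 20.0
t 16.25 pos [0.6839 0.0436 0.1525] ang -9.72 deg r 0.0498 | F [ 5.27  1.13 -1.07] sd 0.19 Fclose 2.00 Frad 5.00 grip 20.0
t 16.62 pos [0.6838 0.043  0.1525] ang -10.44 deg r 0.0498 | F [ 4.97  0.89 -0.64] sd 0.15 Fclose 1.78 Frad 4.73 grip 20.0
```

```bash
 C="python3 -m crank"; G="python3 m.py 5 2.45"
$C '[[0.2,0.0015,-0.002,0,0]]' >/dev/null && $G && $C '[[0.2,0.0003,-0.0025,0,0]]' >/dev/null && $G && $C '[[0.2,-0.0005,-0.0025,0,0]]' >/dev/null && $G && $C '[[0.2,-0.0005,-0.0025,0,0]]' >/dev/null && $G && $C '[[0.2,-0.0005,-0.0025,0,0]]' >/dev/null && $G && $C '[[0.2,-0.0006,-0.0025,0,0]]' >/dev/null && $G && $C '[[0.2,-0.0006,-0.0025,0,0]]' >/dev/null && $G && $C '[[0.2,-0.0006,-0.0025,0,0]]' >/dev/null && $G && $C '[[0.2,-0.0006,-0.0025,0,0]]' >/dev/null && $G && $C '[[0.2,-0.0006,-0.0025,0,0]]' >/dev/null && $G; python3 m.py 4
```

```text
t 17.00 pos [0.6838 0.0428 0.1525] ang -10.62 deg r 0.0498 | F [3.68 1.31 0.27] sd 0.20 Fclose 1.96 Frad 3.38 grip 20.0
t 17.38 pos [0.6837 0.0424 0.1525] ang -11.04 deg r 0.0498 | F [2.74 1.55 1.23] sd 0.28 Fclose 2.05 Frad 2.39 grip 20.0
t 17.75 pos [0.6837 0.0419 0.1525] ang -11.66 deg r 0.0499 | F [1.98 1.28 1.34] sd 0.24 Fclose 1.65 Frad 1.68 grip 20.0
t 18.12 pos [0.6836 0.0414 0.1525] ang -12.25 deg r 0.0499 | F [0.58 1.79 1.9 ] sd 0.19 Fclose 1.87 Frad 0.18 grip 20.0
t 18.50 pos [0.6835 0.0409 0.1525] ang -12.83 deg r 0.0499 | F [0.35 1.95 2.61] sd 0.29 Fclose 1.98 Frad -0.09 grip 20.0
t 18.88 pos [0.6834 0.0404 0.1525] ang -13.42 deg r 0.0499 | F [0.04 2.07 3.02] sd 0.25 Fclose 2.02 Frad -0.45 grip 20.0
t 19.25 pos [0.6833 0.0399 0.1525] ang -14.00 deg r 0.0499 | F [-0.81  2.32  3.32] sd 0.19 Fclose 2.05 Frad -1.35 grip 20.0
t 19.62 pos [0.6832 0.0394 0.1525] ang -14.59 deg r 0.0500 | F [-1.67  2.18  3.39] sd 0.20 Fclose 1.69 Frad -2.17 grip 20.0
t 20.00 pos [0.683  0.0389 0.1525] ang -15.16 deg r 0.0500 | F [-2.45  2.85  4.02] sd 0.18 Fclose 2.11 Frad -3.11 grip 20.0
t 20.38 pos [0.6829 0.0384 0.1525] ang -15.75 deg r 0.0500 | F [-3.26  2.72  4.36] sd 0.28 Fclose 1.73 Frad -3.88 grip 20.0
t 20.57 pos [0.6829 0.0384 0.1525] ang -15.75 deg r 0.0500 | F [-2.94  2.83  4.46] sd 0.31 Fclose 1.93 Frad -3.59 grip 20.0
```

```bash
 C="python3 -m crank"; G="python3 m.py 5 2.45"
$C '[[0.2,-0.0015,-0.0025,0,0]]' >/dev/null && $G && $C '[[0.2,-0.0013,-0.0025,0,0]]' >/dev/null && $G && $C '[[0.2,-0.0009,-0.0025,0,0]]' >/dev/null && $G && $C '[[0.2,-0.0009,-0.0025,0,0]]' >/dev/null && $G && $C '[[0.2,-0.0009,-0.0025,0,0]]' >/dev/null && $G && $C '[[0.2,-0.0009,-0.0025,0,0]]' >/dev/null && $G && $C '[[0.2,-0.0009,-0.0025,0,0]]' >/dev/null && $G && $C '[[0.2,-0.0009,-0.0025,0,0]]' >/dev/null && $G && $C '[[0.2,-0.0009,-0.0025,0,0]]' >/dev/null && $G && $C '[[0.2,-0.0009,-0.0025,0,0]]' >/dev/null && $G; python3 m.py 5
```

```text
t 20.95 pos [0.6828 0.0378 0.1525] ang -16.45 deg r 0.0500 | F [-2.86  2.57  4.08] sd 0.31 Fclose 1.66 Frad -3.47 grip 20.0
t 21.32 pos [0.6826 0.0374 0.1525] ang -17.02 deg r 0.0500 | F [-1.79  2.8   4.23] sd 0.20 Fclose 2.16 Frad -2.53 grip 20.0
t 21.70 pos [0.6825 0.0371 0.1525] ang -17.28 deg r 0.0500 | F [-1.25  3.72  2.91] sd 0.13 Fclose 3.18 Frad -2.30 grip 20.0Traceback (most recent call last):
  File "m.py", line 13, in <module>
    if __name__=="__main__": f=meas(int(sys.argv[1]) if len(sys.argv)>1 else 6); sys.exit(int(len(sys.argv)>2 and f>float(sys.argv[2])))
                               ~~~~^^^^^^^^^^^^^^^^^^^^^^^^^^^^^^^^^^^^^^^^^^^^
  File "m.py", line 7, in meas
    im=get_image("wrist" if save else "side"); s=get_state();P.append(s["position"]);F.append(s["ft_force"])
ValueError: 200 camera calls are used up
```

Resistance rose from about 1.8 N to 3.2 N while the crank almost stopped, so it touched at θ ≈ -17.1°. The camera budget is used up, so I'll continue on force and position readings alone.

```bash
cat > r.py <<'E'
import numpy as np
from bench import get_state
A=np.array([0.63481,0.05199]); s=get_state(); P=s["position"];F=s["ft_force"]
r=P[:2]-A;u=r/np.linalg.norm(r);t=np.array([u[1],-u[0]])
print("t %.2f pos %s ang %.2f r %.2f mm | Fclose %.2f Frad %.2f Fz %.1f w %.3f g %.0f"%(s["time"],P.round(5),np.degrees(np.arctan2(r[1],r[0])),1e3*np.hypot(*r),-F[:2]@t,F[:2]@u,F[2],s["grip_width"],s["grip_force"]))
E
for i in 1 2 3; do python3 -m crank '[[0.2,0,0,0,0]]' >/dev/null; python3 r.py; done
python3 - <<'E'
import numpy as np
A=np.array([.63481,.05199]); P=lambda d:A+.05*np.array([np.cos(np.radians(d)),np.sin(np.radians(d))])
for C,L in(([.6823,.037],(-10,-2,6,14,22)),(P(22),(26,30,30)),(P(30),(25,20,15,10,6)),(P(6),(4,3,2,1,0))): print([((P(d)-C)/.2).round(4).tolist() for d in L])
E
```

```text
t 21.88 pos [0.68249 0.03708 0.15249] ang -17.37 r 49.96 mm | Fclose 3.44 Frad -2.10 Fz 2.5 w 0.255 g 20
t 22.00 pos [0.68249 0.03711 0.1525 ] ang -17.33 r 49.95 mm | Fclose 3.73 Frad -1.65 Fz 3.0 w 0.251 g 20
t 22.12 pos [0.68247 0.037   0.15246] ang -17.46 r 49.97 mm | Fclose 3.04 Frad -1.22 Fz 2.1 w 0.251 g 20
[[0.0088, 0.0315], [0.0124, 0.0662], [0.0112, 0.1011], [0.0051, 0.1354], [-0.0057, 0.1686]]
[[-0.0071, 0.0159], [-0.0153, 0.0313], [-0.0153, 0.0313]]
[[0.0101, -0.0193], [0.0184, -0.0395], [0.025, -0.0603], [0.0297, -0.0816], [0.0321, -0.0989]]
[[0.0008, -0.0087], [0.001, -0.013], [0.0012, -0.0174], [0.0013, -0.0218], [0.0014, -0.0261]]
```

```bash
python3 -m crank '[[0.2,0.0088,0.0315,0,0],[0.2,0.0124,0.0662,0,0],[0.2,0.0112,0.1011,0,0],[0.2,0.0051,0.1354,0,0],[0.2,-0.0057,0.1686,0,0]]'>/dev/null; python3 r.py; python3 -m crank '[[0.2,-0.0071,0.0159,0,0],[0.2,-0.0153,0.0313,0,0],[0.2,-0.0153,0.0313,0,0],[0.2,-0.0153,0.0313,0,0]]'>/dev/null; python3 r.py
python3 -m crank '[[0.2,0,0,0,0],[0.2,0,0,0,0]]'>/dev/null; python3 r.py
```

```text
t 22.75 pos [0.68133 0.07037 0.15248] ang 21.56 r 50.02 mm | Fclose -2.28 Frad -2.33 Fz 3.4 w 0.249 g 20
t 23.25 pos [0.67802 0.07722 0.15249] ang 30.28 r 50.03 mm | Fclose 0.71 Frad -2.61 Fz 3.2 w 0.251 g 20
t 23.50 pos [0.67806 0.07718 0.15247] ang 30.22 r 50.05 mm | Fclose 0.13 Frad -1.34 Fz 2.2 w 0.252 g 20
```

Wound back 47° (over three lines). Now closing again to 4°, then creeping.

```bash
python3 -m crank '[[0.2,0.0101,-0.0193,0,0],[0.2,0.0184,-0.0395,0,0],[0.2,0.025,-0.0603,0,0],[0.2,0.0297,-0.0816,0,0],[0.2,0.0321,-0.0989,0,0]]'>/dev/null; python3 r.py; python3 -m crank '[[0.2,0.0004,-0.0044,0,0],[0.2,0.0008,-0.0087,0,0],[0.2,0.0008,-0.0087,0,0]]'>/dev/null; python3 r.py
python3 -m crank '[[0.2,0.0001,-0.0022,0,0],[0.2,0.0002,-0.0043,0,0],[0.2,0.0003,-0.0065,0,0],[0.2,0.0004,-0.0087,0,0],[0.2,0.0005,-0.0109,0,0]]'>/dev/null; python3 r.py; for i in 1 2 3; do python3 -m crank '[[0.2,0,0,0,0]]' >/dev/null; python3 r.py; done
```

```text
t 24.12 pos [0.68453 0.05728 0.15246] ang 6.07 r 50.00 mm | Fclose 2.30 Frad -2.35 Fz 4.2 w 0.253 g 20
t 24.50 pos [0.68469 0.0555  0.15245] ang 4.03 r 50.00 mm | Fclose 1.35 Frad -4.16 Fz 4.4 w 0.253 g 20
t 25.12 pos [0.68478 0.0532  0.15246] ang 1.38 r 49.98 mm | Fclose 2.72 Frad -2.81 Fz 3.9 w 0.248 g 20
t 25.25 pos [0.68478 0.05304 0.15247] ang 1.21 r 49.98 mm | Fclose 1.74 Frad -3.12 Fz 3.3 w 0.253 g 20
t 25.38 pos [0.68481 0.05306 0.1525 ] ang 1.22 r 50.02 mm | Fclose 1.21 Frad -2.74 Fz 4.1 w 0.250 g 20
t 25.50 pos [0.68479 0.05311 0.15246] ang 1.29 r 50.00 mm | Fclose 1.42 Frad -2.85 Fz 4.1 w 0.252 g 20
```

```bash
python3 -m crank '[[0.2,-0.0006,-0.0025,0,0],[0.2,-0.0012,-0.005,0,0],[0.2,-0.0015,-0.0075,0,0],[0.2,-0.0015,-0.01,0,0],[0.2,-0.0015,-0.0125,0,0]]'>/dev/null;  for i in 1 2 3 4; do python3 -m crank '[[0.2,0,0,0,0]]' >/dev/null; python3 r.py; done
```

```text
t 26.25 pos [0.68472 0.05053 0.1525 ] ang -1.67 r 49.93 mm | Fclose 1.57 Frad -0.42 Fz 3.3 w 0.249 g 20
t 26.38 pos [0.6847  0.05051 0.15247] ang -1.70 r 49.91 mm | Fclose 1.50 Frad -0.17 Fz 2.5 w 0.252 g 20
t 26.50 pos [0.68472 0.0505  0.15251] ang -1.71 r 49.93 mm | Fclose 0.61 Frad 0.58 Fz 3.1 w 0.249 g 20
t 26.62 pos [0.68473 0.05056 0.15253] ang -1.64 r 49.94 mm | Fclose 2.02 Frad -0.65 Fz 2.3 w 0.251 g 20
```

```bash
python3 -m crank '[[0.2,0,-0.001,0,0],[0.2,0,-0.002,0,0]]'>/dev/null;  for i in 1 2 3 4 5; do python3 -m crank '[[0.2,0,0,0,0]]' >/dev/null; python3 r.py; done
```

```text
t 27.00 pos [0.68468 0.05037 0.15249] ang -1.86 r 49.90 mm | Fclose 1.87 Frad 1.58 Fz 1.8 w 0.253 g 20
t 27.12 pos [0.6847  0.05035 0.15253] ang -1.88 r 49.92 mm | Fclose 1.90 Frad 1.14 Fz 1.5 w 0.252 g 20
t 27.25 pos [0.68467 0.05029 0.1525 ] ang -1.95 r 49.89 mm | Fclose 2.55 Frad 2.30 Fz 1.1 w 0.252 g 20
t 27.38 pos [0.68468 0.05025 0.15251] ang -2.00 r 49.90 mm | Fclose 1.78 Frad 2.54 Fz 1.7 w 0.247 g 20
t 27.50 pos [0.68466 0.05025 0.15246] ang -2.00 r 49.88 mm | Fclose 1.91 Frad 1.50 Fz 1.3 w 0.256 g 20
```

```bash
python3 -m crank '[[0.2,0,-0.0008,0,0],[0.2,0,-0.0008,0,0],[0.2,0,-0.0008,0,0]]'>/dev/null; python3 r.py; python3 -m crank '[[0.2,0.0003,0.0005,0,0],[0.2,0.0003,0.001,0,0],[0.2,0.0003,0.001,0,0]]'>/dev/null; for i in 1 2 3 4; do python3 -m crank '[[0.2,0,0,0,0]]' >/dev/null; python3 r.py; done
```

```text
t 27.88 pos [0.68466 0.05007 0.1525 ] ang -2.21 r 49.89 mm | Fclose 1.92 Frad 1.92 Fz 1.3 w 0.252 g 20
t 28.38 pos [0.68464 0.05002 0.1525 ] ang -2.26 r 49.87 mm | Fclose 0.21 Frad 2.91 Fz 1.0 w 0.253 g 20
t 28.50 pos [0.68462 0.05009 0.15248] ang -2.18 r 49.85 mm | Fclose 0.45 Frad 3.22 Fz 1.0 w 0.255 g 20
t 28.62 pos [0.68464 0.05009 0.15251] ang -2.18 r 49.87 mm | Fclose 1.06 Frad 3.40 Fz 1.1 w 0.252 g 20
t 28.75 pos [0.68462 0.05012 0.1525 ] ang -2.15 r 49.84 mm | Fclose 0.44 Frad 2.36 Fz 0.5 w 0.253 g 20
```

```bash
python3 -m crank '[[0.2,0.0012,0,0,0],[0.2,0.0012,0,0,0],[0.2,0.0012,0,0,0]]'>/dev/null; python3 r.py; python3 -m crank '[[0.8,0,0,0,0],[0.8,0,0,0,0],[0.8,0,0,0,0],[0.8,0,0,0,0],[0.8,0,0,0,0]]'>/dev/null; python3 r.py;  python3 -m crank '[[0.8,0,0,0,0],[0.8,0,0,0,0],[0.8,0,0,0,0]]'>/dev/null; python3 r.py
```

```text
t 29.12 pos [0.68469 0.05016 0.15253] ang -2.11 r 49.91 mm | Fclose 0.99 Frad 1.17 Fz 1.3 w 0.248 g 20
t 29.75 pos [0.68473 0.05031 0.15241] ang -1.93 r 49.94 mm | Fclose 0.70 Frad -0.13 Fz -0.5 w 0.732 g 0
t 30.12 pos [0.68484 0.05029 0.15251] ang -1.94 r 50.06 mm | Fclose 0.29 Frad -0.54 Fz -0.4 w 0.801 g 0
```

```bash
python3 -m crank '[[0.8,0,0,0.1,0],[0.8,0,0,0.25,0],[0.8,0,0,0.45,0],[0.8,0,0,0.6,0],[0.8,0,0,0.6,0]]'; python3 -m crank '[[0.8,0,0,0,0],[0.8,0,0,0,0],[0.8,0,0,0,0]]'; python3 r.py; python3 -c "
from bench import close_job; print(close_job())"
```

```text
time: 30.75
position: [0.6865, 0.05, 0.2774]
tool_rot: [0.524, 3.09, 0.003]
ft_force: [0.1, -0.3, -0.2]
grip_width: 0.799
grip_force: 0.0
time: 31.12
position: [0.6843, 0.0503, 0.2714]
tool_rot: [-0.525, -3.096, 0.001]
ft_force: [-0.5, -0.8, 0.1]
grip_width: 0.801
grip_force: 0.0
t 31.12 pos [0.68434 0.05034 0.2714 ] ang -1.90 r 49.56 mm | Fclose -0.81 Frad -0.50 Fz 0.1 w 0.801 g 0
the job is handed in; nothing more can be done
None
```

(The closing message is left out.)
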